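# Reset the self-service condiment counter

### The arm

A 6-joint arm with a two-finger parallel gripper is mounted at the origin on the work surface. World frame = base frame: x ahead of the robot, y to its left, z up, the work surface at z = 0. Lengths are in m, angles in rad, forces in N, time in s.
With the tool pointing down it reaches from about 0.25 to 0.775 m from the base axis. Payload 4 kg.
Tool frame: the origin (TCP) lies on the centre line of the jaws, within the pads' length; the fingertips stand robot.tips_ahead ahead of it and the grasp point (between the pads) lies 8 mm behind it (robot.tips_ahead is the distance from the TCP to the fingertips, in m); z points along the fingers, y is the line along which they close (so a half turn about z gives the same grasp; the last joint's range is limited). The gripper opens to 94 mm and grips with 3 to 60 N. Pads are 16 mm wide; open, the fingers measure 119 mm over their backs; the gripper's body (75 mm by 177 mm) begins 78 mm behind the grasp point.
Start: joints at [-1.429, 0.087, 1.371, -0, 1.684, -0.103], TCP at [0.133, -0.534, 0.217] pointing down, gripper open.
Joint ranges: [-3.1, 3.1], [-0.76, 2.03], [0.27, 2.55], [-1.08, 4.22], [0.17, 2.65], [-2.57, 2.57]. Speed limits (rad/s): [2.79, 2.79, 3.14, 3.14, 3.14, 3.14].

### API

Orientations are given as [roll, pitch, yaw] about the fixed x, y, z axes, in that order (R = Rz(yaw) Ry(pitch) Rx(roll)).
In Python, from bench import robot, snapshot, close_job, spotter gives the robot as it stands. The module is installed in compiled form; this text tells all that it offers.
- The arm moves only by the tool servo_tool, never from a script. Its argument "commands" is one flat list of numbers, 7 for each row, row after row: the shift along the tool's x, y, z in m, then the turn, a rotation vector about the tool's x, y, z in degrees, then the finger opening in m, from 0 to 0.094. In form: [x, y, z, ax, ay, az, grip, x, y, z, ax, ay, az, grip, ...]. A call has 1 to 10 rows; each row is the pose to reach, as a shift and turn from the pose commanded when the call began, along the tool's axes at that moment; what a row does not reach only later rows make up. A row lasts 1/8 s, in which the tool goes at most 62.5 mm and 10.7 degrees, less where a joint would pass 70% of its speed; a pose out of reach is approached as far as the arm can. A call with a gripper value outside its range is refused whole. The fingers move at their own pace and stop on an object; the grip force is fixed at half the most. Time passes only in rows, so rows that repeat a pose let the fingers close. It gives the time, the measured TCP pose, the force, the opening and the grip force at its end, in the units of the state.
- robot.get_obs(): the state, without advancing time (a new reading comes with each control period).
- snapshot(name): name is "scene" or "top" or "wrist"; returns a dict with "img" (480x640x3 uint8, blue, green, red), "camera_matrix" (3x3 intrinsics, pixels), "extrinsics" (4x4, takes a point from camera to world coordinates); the wrist camera has in their place "hand_eye" (4x4, takes a point from camera to tool coordinates, whose origin is the TCP and whose axes are the flange's). Camera axes: x right, y down, z forward; pixel columns grow to the right and rows downward; lengths in m; the calibration is good to about 2 mm. A picture is of the moment at which its call begins: read the wrist's pose just before it. There is no depth.
- close_job(): hands the job in; it is judged then, once.
Trained networks look in a picture, given as the dict that the camera call returned (one of the last four; its "shot" number tells which), for a name from the list of things; names that differ only in an ending like _2 or _b are one class to them, and where a whole thing is asked for, a point or a joint stands for the part that bears it (a point fixed in the world has none). Each returns a list of dicts, best first, with "conf" (0 to 1); they miss things now and then, are a little off and sometimes report something else, mostly with a low value. They report only what shows in the picture. A call takes as long as a camera call. They do not tell look-alikes from the thing itself.
- spotter.trace(name, picture): "region" (480x640 bool, what is visible of it) and "box" ([left, top, width, height] in pixels, round what is visible of it).
The state is a dict: "time": time; "joint_positions": joint angles; "qvel": joint speeds; "joint_torque": joint torques, N m; "tool_pos": TCP position; "ee_rot": TCP orientation; "wrist_force": force on the tool from outside, world axes, zero at the start; "wrist_torque": the same for the moment, N m; "width": finger opening in m; "finger_force": force on a finger pad.
Only numpy, scipy, OpenCV 4.12 (cv2) and the standard library are available. Lean on these libraries where they do the work, as an engineer would, in place of code of your own. Each camera call takes 0.05 s, during which the arm holds its last target. There are 200 camera calls.

### The job

Reset the counter for the next guests. Throw every crumpled paper ball, including the one lying in the four-post steel carrier, into the red bin, and build the condiment set squarely inside the carrier, first the black dish, then on it the white compartment tray, and the round wooden lid on top, each right way up and fully home. Also move the dark square plates from the white draining block into the brown rack, each standing on edge fully down in a slot of its own, and do not disturb the carafe, the sauce bottle or the white bowl.

Things in the scene. Friction and masses are not known exactly. Their poses are not given: they have to be found in the camera images.
- carrier: fixed steel carrier, 104 x 104 mm base plate 6 mm thick with four L-shaped corner posts rising to 60 mm and flared outward up to 70 mm above the counter; the pocket between the posts is 69 x 69 mm, and each side has a 41 mm wide opening between posts for a finger. Origin at the underside's centre, x and y along the pocket's sides, z up
- carrier_floor (a point): centre of the pocket's floor, 6 mm above the counter
- bin: fixed red open bin 150 x 150 mm, 80 mm high, walls 5 mm; origin at its underside's centre, z up
- rack: fixed dark brown wooden rack, 60 mm (x) by 156 mm (y), 38 mm high, with three slots at y = -52, 0 and 52 mm running along its x axis, each 16 mm wide and 30 mm deep (floor 8 mm up), open at both ends; origin at the underside's centre
- rack_slot0 (a point): middle of the floor of a rack slot, 8 mm above the counter; frame as the rack
- rack_slot1 (a point): middle of the floor of a rack slot, 8 mm above the counter; frame as the rack
- rack_slot2 (a point): middle of the floor of a rack slot, 8 mm above the counter; frame as the rack
- drainer: fixed white draining block, 60 mm (x) by 116 mm (y), 38 mm high, with two slots at y = -32 and 32 mm of the same kind as the rack's, where the plates stand at the start; origin at the underside's centre
- dish: black square dish, 64 x 64 mm, 30 mm high, open at the top, walls 5 mm; origin at the underside's centre, z up
- tray: white square tray with four compartments, 64 x 64 mm, 18 mm high, open at the top, walls 4 mm; origin at the underside's centre, z up
- lid: round wooden lid, diameter 64 mm, 10 mm thick, with a black knob of diameter 22 mm from 10 to 34 mm above its underside; origin at the underside's centre, z up
- ball_a: crumpled paper ball, about 42 mm across, origin at its centre (17 mm above what it rests on); at the start it lies in the carrier's pocket
- ball_b: crumpled paper ball, about 42 mm across, origin at its centre (17 mm above what it rests on); may be absent
- ball_c: crumpled paper ball, about 42 mm across, origin at its centre (17 mm above what it rests on); may be absent
- ball_d: crumpled paper ball, about 42 mm across, origin at its centre (17 mm above what it rests on); may be absent
- plate_a: dark blue square plate 80 x 80 mm, 10 mm thick, with a black middle; at the start it stands on edge in the draining block. Origin at the middle of its lower edge, z up along the plate (80 mm to the upper edge), y across its thickness; may be absent
- plate_b: dark blue square plate 80 x 80 mm, 10 mm thick, with a black middle; at the start it stands on edge in the draining block. Origin at the middle of its lower edge, z up along the plate (80 mm to the upper edge), y across its thickness; may be absent
- plate_a_mid (a point): middle of that plate, 40 mm above its lower edge
- plate_b_mid (a point): middle of that plate, 40 mm above its lower edge
- carafe: bystander: steel carafe with black handle, about 100 mm in diameter, 218 mm tall, on a black mat; origin at its underside's centre
- sauce: bystander: amber sauce bottle, diameter 60 mm, 170 mm tall; origin at its underside's centre
- bowl: bystander: white bowl, diameter 110 mm, 50 mm tall; origin at its underside's centre
Not all that is in view belongs to the job. Leave any purple or yellow look-alike of the dish alone.

How it is judged:
On the way, in this order (a step that is already met when the one before it is completed fails the run):
1. the dish is seated squarely on the floor of the emptied carrier (horizontal distance between dish and carrier_floor below 0.006 m and angle between dish's own z axis and vertical below 0.08 rad and z of dish in the frame of carrier_floor between -0.004 and 0.004 m and (angle between the x axis of dish and the x axis of carrier, either way round below 0.14 rad or angle between the x axis of dish and the y axis of carrier, either way round below 0.14 rad)), for 0.2 s.
2. the tray sits squarely on the dish in the carrier (all of step 1 and horizontal distance between tray and carrier_floor below 0.006 m and angle between tray's own z axis and vertical below 0.08 rad and z of tray in the frame of carrier_floor between 0.026 and 0.034 m and (angle between the x axis of tray and the x axis of carrier, either way round below 0.14 rad or angle between the x axis of tray and the y axis of carrier, either way round below 0.14 rad)), for 0.2 s.
3. the lid lies on the tray in the carrier (all of step 2 and horizontal distance between lid and carrier_floor below 0.006 m and angle between lid's own z axis and vertical below 0.08 rad and z of lid in the frame of carrier_floor between 0.044 and 0.052 m), for 0.2 s.
At the end, for the whole second after the job is handed in: Dish, tray, lid stacked in the carrier: within 6 mm of its centre, 4 mm of height, upright to 0.08 rad, dish and tray square to 0.14 rad; every ball in the bin below its rim; every plate on edge (to 0.32 rad), down in a rack slot, within 35 mm of the slot's middle; all at rest (all of step 3 and x of ball_a in the frame of bin between -0.075 and 0.075 m and y of ball_a in the frame of bin between -0.075 and 0.075 m and z of ball_a in the frame of bin between 0 and 0.075 m and linear speed of each of ball_a, ball_b, ball_c, ball_d, plate_a, plate_b, dish, tray, lid below 0.03 m/s and x of ball_b in the frame of bin between -0.075 and 0.075 m and y of ball_b in the frame of bin between -0.075 and 0.075 m and z of ball_b in the frame of bin between 0 and 0.075 m and x of ball_c in the frame of bin between -0.075 and 0.075 m and y of ball_c in the frame of bin between -0.075 and 0.075 m and z of ball_c in the frame of bin between 0 and 0.075 m and x of ball_d in the frame of bin between -0.075 and 0.075 m and y of ball_d in the frame of bin between -0.075 and 0.075 m and z of ball_d in the frame of bin between 0 and 0.075 m and angle between plate_a_mid's own y axis and vertical between 1.25 and 1.89 rad and x of plate_a_mid in the frame of rack between -0.035 and 0.035 m and y of plate_a_mid in the frame of rack between -0.08 and 0.08 m and z of plate_a_mid in the frame of rack between 0.038 and 0.058 m and angle between plate_b_mid's own y axis and vertical between 1.25 and 1.89 rad and x of plate_b_mid in the frame of rack between -0.035 and 0.035 m and y of plate_b_mid in the frame of rack between -0.08 and 0.08 m and z of plate_b_mid in the frame of rack between 0.038 and 0.058 m); the robot touches nothing.
It fails at once if the carafe is disturbed (moved more than 30 mm) (distance of carafe from where it was at the start of the episode above 0.03 m).
It fails at once if the sauce bottle is disturbed (moved more than 30 mm) (distance of sauce from where it was at the start of the episode above 0.03 m).
It fails at once if the bowl is disturbed (moved more than 30 mm) (distance of bowl from where it was at the start of the episode above 0.03 m).
Of ball_b, ball_c, ball_d only 2 to 3 are there at a start; the rules pass over those that are not, and their reading is None.
Of plate_a, plate_b only 1 to 2 are there at a start; the rules pass over those that are not, and their reading is None.
At some moment in a run one of ball_b, ball_c, ball_d, lid may be knocked a few centimetres aside while the robot is not near it.
It also fails if it takes over 192 s, if anything falls off the work surface, if the arm or the gripper's body presses on something with over 40 N, if the wrist force passes 120 N, or if a joint passes its speed limit or range.

## Working session

There is one attempt and no reset: what is moved stays moved. The work goes in short steps, Python scripts to look and compute and a tool call to move; the robot and the scene stay as the last step left them, time stands still between calls to the robot, and variables do not carry over. Pictures are saved under pics/ and viewed, at most 16 in all, crops included, and the job is handed in when it is done.

Besides the shell and the picture viewer there is one more tool, called after ">>>" in YAML: its name, and indented under it one key for each argument. servo_tool: Moves the arm, as the interface text tells. Its arguments: {"type":"object","properties":{"commands":{"type":"array","items":{"type":"number"}}},"required":["commands"]}

```bash
mkdir -p pics; cat > h.py <<'E'
import numpy as np, cv2
from bench import robot, snapshot, close_job, spotter
from scipy.spatial.transform import Rotation as R
def ray(p,uv,T=None):
    K=p["camera_matrix"]; T=p["extrinsics"] if T is None else T
    d=T[:3,:3]@np.linalg.inv(K)@np.array([uv[0],uv[1],1.]); return T[:3,3],d
def at(p,uv,z,T=None):
    o,d=ray(p,uv,T); return o+d*(z-o[2])/d[2]
def wT(p,o):
    A=np.eye(4);A[:3,:3]=R.from_euler('xyz',o["ee_rot"]).as_matrix();A[:3,3]=o["tool_pos"];return A@np.array(p["hand_eye"])
E
python3 - <<'E'
from h import *
o=robot.get_obs();print(o["time"],o["tool_pos"],o["ee_rot"],robot.tips_ahead,o["width"])
for n in("top","scene"):
    p=snapshot(n);cv2.imwrite(f"pics/{n}0.png",p["img"])
    print(n,p["camera_matrix"].tolist(),np.round(p["extrinsics"],3).tolist())
    for k in["carrier","bin","rack","drainer","dish","tray","lid","ball_a","plate_a","carafe","sauce","bowl"]:
        for r in spotter.trace(k,p):
            ys,xs=np.nonzero(r["region"]);c=(xs.mean(),ys.mean());print(n,k,round(r["conf"],2),r["box"],np.round(c,0),np.round(at(p,c,0.02)[:2],3))
E
```

```text
0.0 [ 0.13321196 -0.53310485  0.21534476] [-3.13947985e+00 -1.98474620e-04  2.44810911e-01] 0.011 0.09407722727942014
top [[517.504126313229, 0.0, 320.77172127406874], [0.0, 517.504126313229, 227.8077767043899], [0.0, 0.0, 1.0]] [[-0.023, -0.997, 0.07, 0.484], [-1.0, 0.024, 0.007, -0.021], [-0.009, -0.07, -0.998, 1.274], [0.0, 0.0, 0.0, 1.0]]
top carrier 0.87 [267.0, 177.8, 54.5, 49.2] [295. 201.] [0.638 0.05 ]
top bin 0.57 [102.9, 239.0, 86.0, 80.1] [145. 277.] [0.461 0.416]
top rack 0.57 [375.6, 192.1, 67.6, 27.3] [410. 207.] [ 0.617 -0.229]
top drainer 0.75 [434.2, 259.1, 50.8, 28.8] [460. 275.] [ 0.451 -0.345]
top dish 0.92 [235.1, 324.1, 27.2, 27.5] [247. 339.] [0.309 0.17 ]
top dish 0.91 [438.0, 306.1, 35.1, 38.6] [456. 327.] [ 0.327 -0.329]
top dish 0.73 [353.4, 267.5, 31.1, 26.4] [368. 280.] [ 0.443 -0.123]
top dish 0.56 [364.3, 309.9, 37.3, 37.4] [381. 329.] [ 0.325 -0.15 ]
top tray 0.79 [234.0, 266.2, 34.3, 34.6] [249. 284.] [0.44  0.164]
top lid 0.84 [296.0, 270.0, 23.5, 23.7] [306. 280.] [0.447 0.026]
top ball_a 0.69 [230.6, 192.2, 13.7, 16.0] [238. 202.] [0.64  0.189]
to
[... 1711 characters left out ...]
a 0.74 [371.1, 168.5, 12.5, 10.6] [377. 172.] [0.539 0.227]
scene ball_a 0.67 [184.9, 287.2, 27.2, 33.5] [198. 303.] [ 0.439 -0.303]
scene ball_a 0.63 [393.7, 192.6, 17.3, 21.5] [401. 202.] [0.638 0.188]
scene plate_a 0.72 [354.2, 78.3, 74.6, 72.6] [390. 111.] [0.446 0.424]
scene plate_a 0.69 [182.9, 284.0, 32.0, 37.3] [198. 303.] [ 0.439 -0.303]
scene carafe 0.85 [131.0, 385.2, 86.9, 79.0] [174. 424.] [ 0.581 -0.504]
scene sauce 0.63 [391.9, 196.7, 18.6, 17.2] [401. 202.] [0.637 0.19 ]
scene sauce 0.59 [436.8, 89.9, 34.6, 61.7] [454. 123.] [0.61  0.493]
scene bowl 0.92 [405.6, 251.2, 50.0, 42.9] [430. 273.] [0.796 0.068]
scene bowl 0.37 [246.3, 288.0, 70.7, 76.3] [282. 326.] [ 0.616 -0.23 ]
```

```bash
python3 - <<'E'
import cv2
a=cv2.imread("pics/top0.png");cv2.imwrite("pics/top0c.png",cv2.resize(a[100:400,90:490],None,fx=2,fy=2,interpolation=cv2.INTER_CUBIC))
a=cv2.imread("pics/scene0.png");cv2.imwrite("pics/scene0c.png",cv2.resize(a[80:380,100:500],None,fx=2,fy=2,interpolation=cv2.INTER_CUBIC))
E
```

```text
(no output)
```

View pics/top0c.png

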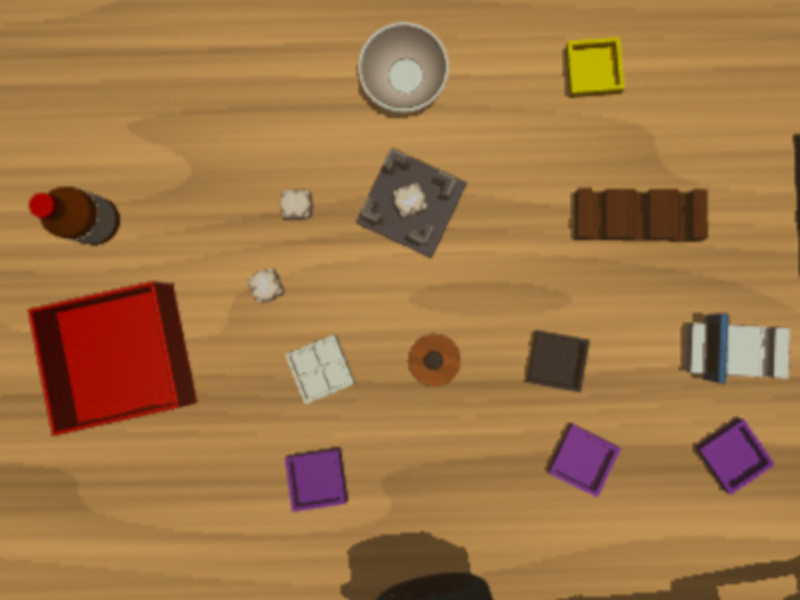

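View pics/scene0c.png

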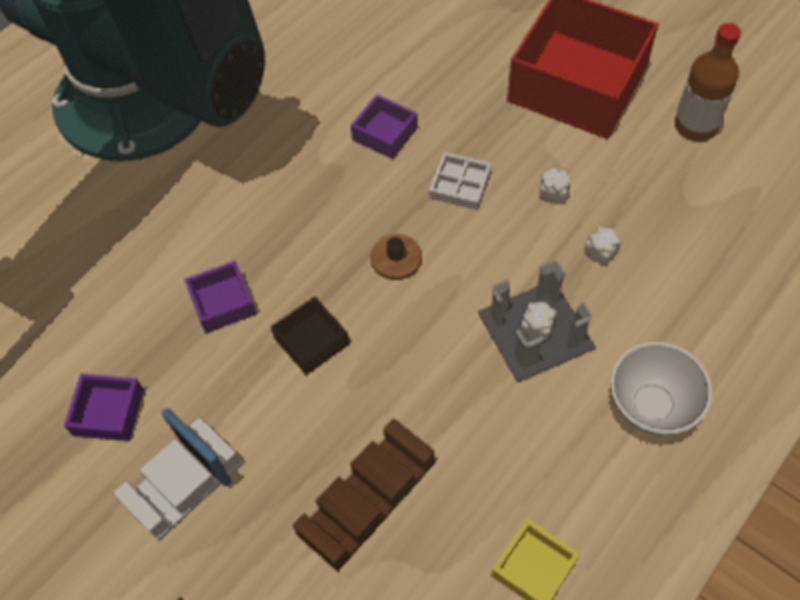

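The views show three balls (top crop: in the carrier (410,198), (297,204) and (265,285)), one plate in the drainer (717,348), the tray (320,368), the lid (434,360) and the black dish (557,360). The purple and yellow dishes are decoys.

```bash
cat >> h.py <<'E'
def rect(p,reg,z,T=None):
    cs,_=cv2.findContours(reg.astype(np.uint8),cv2.RETR_EXTERNAL,cv2.CHAIN_APPROX_NONE)
    c=max(cs,key=cv2.contourArea)[:,0,:]
    w=np.array([at(p,q,z,T)[:2] for q in c],np.float32)
    r=cv2.minAreaRect(w*1000); return np.round(r[0],1),np.round(r[1],1),round(r[2],1)
def goto(x,y,z,yaw=None):
    "shift & turn (tool axes, deg) from the present pose to a tool-down pose"
    o=robot.get_obs();A=R.from_euler('xyz',o["ee_rot"]);
    yaw=o["ee_rot"][2] if yaw is None else yaw
    s=A.inv().apply(np.array([x,y,z])-o["tool_pos"]); r=(A.inv()*R.from_euler('xyz',[np.pi,0,yaw])).as_rotvec(degrees=True)
    print("goto",np.round(s,4),np.round(r,1)); return s,r
E
python3 - <<'E'
from h import *
for n in("top","scene"):
    p=snapshot(n)
    for k,z in[("carrier",.006),("bin",.08),("rack",.038),("drainer",.038),("dish",.03),("tray",.018),("lid",.01),("ball_a",.017),("plate_a",.088)]:
        for r in spotter.trace(k,p):
            if r["conf"]>.5: print(n,k,round(r["conf"],2),*rect(p,r["region"],z))
p=snapshot("wrist");print(np.round(p["hand_eye"],3).tolist(),p["camera_matrix"][0][0])
a=cv2.imread("pics/top0.png");cv2.imwrite("pics/d.png",cv2.resize(np.clip(a[200:380,320:640].astype(float)*2.5,0,255).astype(np.uint8),None,fx=2.5,fy=2.5))
goto(.638,.052,.25,1.2)
E
```

```text
top carrier 0.61 [641.7  51.3] [106.9 103.8] 63.7
top bin 0.63 [462.3 395.2] [150.6 171.1] 11.2
top rack 0.7 [ 614.5 -226.7] [158.3  65.1] 88.2
top drainer 0.71 [ 448.8 -359.4] [72.8 61.3] 85.5
top dish 0.86 [ 798.6 -177.5] [70.7 66.5] 2.7
top dish 0.75 [ 326.1 -149.9] [67.7 63.3] 62.4
top dish 0.69 [ 326.5 -328.3] [71.2 67.8] 31.0
top dish 0.64 [310.  168.9] [66.2 67.8] 7.4
top dish 0.6 [ 443.6 -122.7] [65.7 64.2] 78.3
top tray 0.8 [441.5 163.8] [63.3 65.5] 20.4
top lid 0.82 [445.9  26.3] [60.1 63.5] 43.8
top ball_a 0.55 [643.7  51.7] [36.4 36.1] 25.3
top ball_a 0.51 [641.1 189.6] [39.3 32. ] 88.6
top ball_a 0.51 [542.3 228.8] [37.3 37.4] 21.1
top plate_a 0.84 [ 456.8 -298.3] [25. 73.] 87.6
scene carrier 0.76 [632.6  63.5] [121.4 127.4] 62.7
scene bin 0.75 [470.6 374.8] [164.1 217.8] 10.8
scene bin 0.68 [ 631.5 -239.1] [154.1  65.8] 88.0
scene bin 0.56 [ 469.6 -143.7] [65.7 74.3] 77.7
scene rack 0.79 [ 619.2 -230.6] [160.5  70.3] 88.1
scene drainer 0.88 [ 455.4 -356. ] [82.6 75. ] 85.4
scene dish 0.93 [ 800.3 -182.3] [66.  73.2] 3.1
scene dish 0.86 [ 330.8 -333. ] [76.2 74.3] 32.2
scene dish 0.81 [ 446.6 -127.7] [69.7 78.3] 79.1
scene dish 0.74 [312.6 161.2] [81.9 84.7] 6.4
scene dish 0.72 [ 329.9 -155.4] [65.3 85.4] 62.7
scene dish 0.61 [ 451.3 -355.2] [83.2 77.4] 85.3
scene tray 0.7 [438.5 161.8] [67.1 80.1] 20.0
scene lid 0.65 [ 612.2 -224.9] [166.7  71.3] 88.0
scene lid 0.56 [446.5  23.7] [61.5 64.2] 38.3
scene ball_a 0.65 [636.4  55.4] [36.6 49.2] 25.1
scene ball_a 0.52 [637.1 191.1] [37.2 52.5] 6.0
scene plate_a 0.8 [ 468.1 -312.3] [ 12.4 100.6] 85.0
[[0.0, -0.971, -0.24, 0.07], [1.0, -0.0, 0.001, -0.0], [-0.001, -0.24, 0.971, -0.169], [0.0, 0.0, 0.0, 1.0]] 341.9833857517385
goto [ 0.6316 -0.4459 -0.0336] [  0.    0.  -54.7]
```

View pics/d.png

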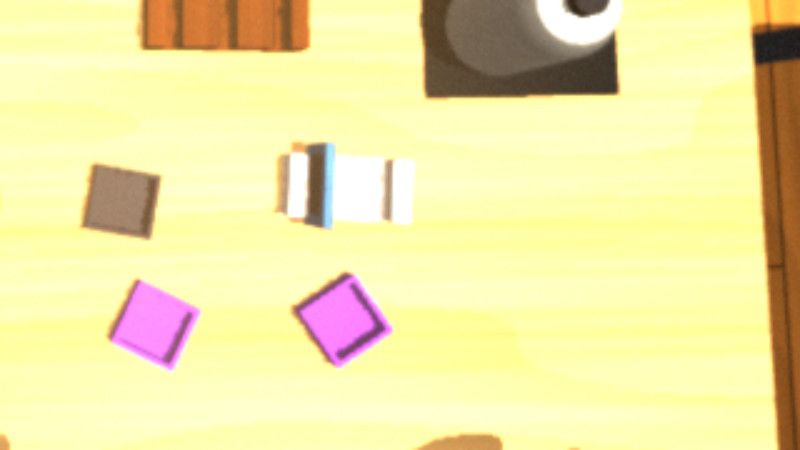

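>>> servo_tool:
  commands: [0.632,-0.446,-0.034,0,0,-49.4,0.094,0.632,-0.446,-0.034,0,0,-49.4,0.094,0.632,-0.446,-0.034,0,0,-49.4,0.094,0.632,-0.446,-0.034,0,0,-49.4,0.094,0.632,-0.446,-0.034,0,0,-49.4,0.094,0.632,-0.446,-0.034,0,0,-49.4,0.094,0.632,-0.446,-0.034,0,0,-49.4,0.094,0.632,-0.446,-0.034,0,0,-49.4,0.094,0.632,-0.446,-0.034,0,0,-49.4,0.094,0.632,-0.446,-0.034,0,0,-49.4,0.094]

```text
time: 3.6
tool_pos: [0.5422, -0.0589, 0.2443]
ee_rot: [3.141, 0.0, 1.107]
wrist_force: [-0.1, -0.4, -0.8]
width: 0.0941
finger_force: 0.0
```

```bash
cat >> h.py <<'E'
def wl(names,save=None):
    "names: list of (name,z): wrist-camera rect in world mm"
    o=robot.get_obs();p=snapshot("wrist");T=wT(p,o)
    print("t",round(o["time"],2),"tcp",np.round(o["tool_pos"],4),"yaw",round(np.degrees(o["ee_rot"][2]),1))
    for k,z in names:
        for r in spotter.trace(k,p):
            if r["conf"]>.4: print(k,round(r["conf"],2),*rect(p,r["region"],z,T))
    if save: cv2.imwrite(f"pics/{save}.png",p["img"])
    return p,T
E
python3 - <<'E'
from h import *
goto(.6417,.0513,.25,np.radians(63.7))
wl([("carrier",.006),("ball_a",.023)],"w1")
E
```

```text
goto [ 0.1431  0.0397 -0.0057] [ 0.1  0.  -0.3]
t 3.6 tcp [ 0.5422 -0.0589  0.2443] yaw 63.4
carrier 0.71 [646.3  54. ] [114.9 110.2] 63.7
ball_a 0.87 [641.8  51.5] [38.3 39.4] 15.2
```

>>> servo_tool:
  commands: [0.05,0.014,-0.003,0,0,-0.3,0.094,0.1,0.03,-0.005,0,0,-0.3,0.094,0.143,0.04,-0.006,0,0,-0.3,0.094,0.143,0.04,-0.006,0,0,-0.3,0.094]

```text
time: 4.25
tool_pos: [0.6413, 0.05, 0.2487]
ee_rot: [-3.14, 0.001, 1.114]
wrist_force: [0.5, 0.2, -0.9]
width: 0.094
finger_force: 0.0
```

```bash
python3 - <<'E'
from h import *
wl([("carrier",.006),("ball_a",.023)],"w2")
goto(.6417,.0513,.021,np.radians(63.7))
E
```

```text
t 4.25 tcp [0.6413 0.05   0.2487] yaw 63.8
carrier 0.63 [638.8  44.4] [116.5 104.5] 63.4
ball_a 0.89 [640.6 189.3] [41.1 33.9] 88.4
ball_a 0.86 [640.6  48.9] [37.  40.4] 16.4
ball_a 0.75 [542.6 226.6] [40.9 41.4] 18.0
goto [ 4.200e-03 -2.000e-04  2.291e-01] [ 0.   0.1 -0.1]
```

View pics/w2.png

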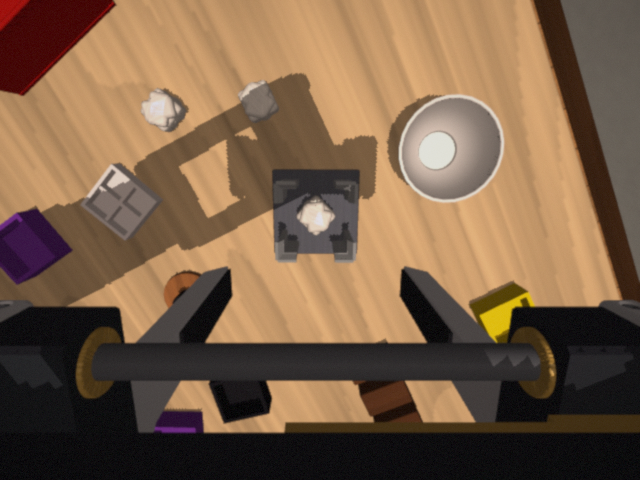

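```bash
python3 - <<'E'
from h import *
o=robot.get_obs();p=snapshot("wrist");T=wT(p,o)
for q in[(273.5,170),(359,170),(273.5,254),(359,254),(316,212)]: print(np.round(at(p,q,.006,T)*1000,1))
g=cv2.cvtColor(p["img"],6)
print("row316",g[160:275:1,316].tolist()); print("col195",g[195,262:372].tolist())
E
```

```text
[618.5 114.9   6. ]
[709.3  69.9   6. ]
[569.6  23.3   6. ]
[666.  -24.5   6. ]
[641.3  47.4   6. ]
row316 [98, 95, 93, 96, 93, 94, 87, 61, 47, 44, 45, 43, 45, 45, 44, 44, 44, 44, 44, 44, 46, 43, 42, 45, 42, 44, 46, 44, 44, 43, 42, 44, 51, 67, 81, 98, 110, 112, 111, 103, 108, 139, 189, 211, 212, 213, 216, 215, 213, 214, 214, 216, 215, 218, 222, 224, 223, 220, 216, 222, 221, 217, 212, 210, 211, 212, 211, 200, 184, 170, 185, 174, 132, 99, 88, 88, 88, 89, 89, 90, 90, 91, 89, 90, 90, 87, 89, 92, 90, 91, 93, 119, 156, 168, 170, 172, 171, 174, 174, 174, 174, 172, 172, 169, 170, 169, 166, 165, 162, 161, 158, 157, 156, 153, 154]
col195 [90, 89, 87, 84, 84, 82, 84, 82, 86, 79, 64, 64, 70, 73, 74, 72, 73, 74, 73, 70, 67, 60, 57, 52, 48, 43, 44, 44, 42, 43, 45, 43, 44, 44, 43, 43, 44, 48, 56, 64, 76, 71, 52, 46, 45, 44, 43, 44, 48, 60, 72, 84, 91, 101, 98, 92, 79, 66, 52, 55, 79, 87, 88, 86, 87, 87, 85, 83, 89, 87, 86, 89, 90, 87, 85, 89, 91, 88, 87, 82, 60, 47, 47, 48, 51, 55, 61, 59, 59, 61, 61, 64, 72, 81, 78, 68, 72, 95, 121, 138, 113, 96, 94, 92, 94, 92, 97, 101, 115, 127]
```

```bash
python3 - <<'E'
from h import *
o=robot.get_obs();p=snapshot("wrist");T=wT(p,o)
a=at(p,(316,167.4),.003,T);b=at(p,(316,251),.006,T);print(a,b,(a+b)/2,np.linalg.norm(a-b))
a=at(p,(272,195),.006,T);b=at(p,(359.7,195),.006,T);print(a,b,(a+b)/2,np.linalg.norm(a-b))
p=snapshot("top")
g=cv2.resize(p["img"][165:240,255:335],None,fx=8,fy=8,interpolation=cv2.INTER_CUBIC);cv2.imwrite("pics/car.png",g)
E
```

```text
[0.66498267 0.09512052 0.003     ] [0.619307   0.00298533 0.006     ] [0.64214483 0.04905293 0.0045    ] 0.10287935021041147
[0.6029559  0.08958696 0.006     ] [0.6977935  0.04252748 0.006     ] [0.6503747  0.06605722 0.006     ] 0.10587145296428667
```

>>> servo_tool:
  commands: [0,0,0.06,0,0,0,0.094,0,0,0.12,0,0,0,0.094,0,0,0.16,0,0,0,0.094,0,0,0.2,0,0,0,0.094,0,0,0.227,0,0,0,0.094,0,0,0.227,0,0,0,0.0,0,0,0.227,0,0,0,0.0,0,0,0.227,0,0,0,0.0]

```text
time: 5.55
tool_pos: [0.6418, 0.0491, 0.0251]
ee_rot: [3.139, -0.001, 1.112]
wrist_force: [-0.9, -0.9, -0.6]
width: 0.0675
finger_force: 0.0
```

>>> servo_tool:
  commands: [0,0,0.003,0,0,0,0.0,0,0,0.003,0,0,0,0.0,0,0,0.003,0,0,0,0.0,0,0,0.003,0,0,0,0.0,0,0,0.003,0,0,0,0.0,0,0,-0.06,0,0,0,0.0,0,0,-0.12,0,0,0,0.0,0,0,-0.18,0,0,0,0.0,0,0,-0.18,0,0,0,0.0]

```text
time: 6.68
tool_pos: [0.6439, 0.0494, 0.211]
ee_rot: [3.129, -0.006, 1.112]
wrist_force: [0.5, 0.0, 0.7]
width: 0.0458
finger_force: 30.0
```

```bash
python3 - <<'E'
from h import *
goto(.462,.39,.2,np.radians(63.7))
E
```

```text
goto [ 0.2249 -0.314   0.0083] [ 0.7 -0.4  0. ]
```

>>> servo_tool:
  commands: [0.225,-0.314,0.008,0,0,0,0.0,0.225,-0.314,0.008,0,0,0,0.0,0.225,-0.314,0.008,0,0,0,0.0,0.225,-0.314,0.008,0,0,0,0.0,0.225,-0.314,0.008,0,0,0,0.0,0.225,-0.314,0.008,0,0,0,0.0,0.225,-0.314,0.008,0,0,0,0.0,0.225,-0.314,0.05,0,0,0,0.0,0.225,-0.314,0.1,0,0,0,0.0,0.225,-0.314,0.12,0,0,0,0.0]

```text
time: 7.92
tool_pos: [0.4569, 0.3873, 0.0774]
ee_rot: [-3.138, 0.008, 1.111]
wrist_force: [-0.2, 0.3, 0.0]
width: 0.0461
finger_force: 30.0
```

>>> servo_tool:
  commands: [0,0,0,0,0,0,0.065,0,0,0,0,0,0,0.065,0,0,0,0,0,0,0.07,0,0,-0.05,0,0,0,0.07,0,0,-0.1,0,0,0,0.094,0,0,-0.12,0,0,0,0.094]

```text
time: 8.68
tool_pos: [0.4604, 0.3912, 0.209]
ee_rot: [3.137, -0.008, 1.112]
wrist_force: [0.8, 0.4, -0.9]
width: 0.0866
finger_force: 0.0
```

```bash
python3 - <<'E'
from h import *
p=snapshot("top")
for r in spotter.trace("ball_b",p): print(r["conf"],rect(p,r["region"],.017))
goto(.5426,.228,.12,np.radians(63.7))
E
```

```text
0.69 (array([542.4, 228.3]), array([35.1, 34.7]), 25.3)
0.52 (array([454., 390.]), array([33.8, 42.8]), 17.1)
0.52 (array([641.2, 190.8]), array([37., 32.]), 88.6)
goto [-0.1108  0.1454  0.0882] [ 0.3 -0.5  0. ]
```

>>> servo_tool:
  commands: [-0.111,0.146,0.0,0,0,0,0.094,-0.111,0.146,0.0,0,0,0,0.094,-0.111,0.146,0.04,0,0,0,0.094,-0.111,0.146,0.1,0,0,0,0.094,-0.111,0.146,0.15,0,0,0,0.094,-0.111,0.146,0.193,0,0,0,0.094,-0.111,0.146,0.193,0,0,0,0.094,-0.111,0.146,0.193,0,0,0,0.0,-0.111,0.146,0.193,0,0,0,0.0,-0.111,0.146,0.193,0,0,0,0.0]

```text
time: 10.02
tool_pos: [0.5409, 0.2267, 0.0113]
ee_rot: [3.141, -0.002, 1.112]
wrist_force: [-0.7, 0.8, 7.3]
width: 0.0675
finger_force: 3.8
```

>>> servo_tool:
  commands: [0,0,0,0,0,0,0.0,0,0,0,0,0,0,0.0,0,0,0,0,0,0,0.0,0,0,0,0,0,0,0.0,0,0,-0.06,0,0,0,0.0,0,0,-0.12,0,0,0,0.0,0,0,-0.16,0,0,0,0.0,0,0,-0.16,0,0,0,0.0]

```text
time: 11.02
tool_pos: [0.5425, 0.2265, 0.1739]
ee_rot: [3.136, -0.006, 1.112]
wrist_force: [0.5, 0.3, 0.2]
width: 0.046
finger_force: 30.0
```

```bash
python3 - <<'E'
from h import *
goto(.462,.39,.19,np.radians(63.7))
E
```

```text
goto [ 0.1111 -0.1444 -0.0163] [ 0.3 -0.3  0. ]
```

>>> servo_tool:
  commands: [0.03,-0.04,-0.017,0,0,0,0.0,0.111,-0.144,-0.017,0,0,0,0.0,0.111,-0.144,-0.017,0,0,0,0.0,0.111,-0.144,-0.0,0,0,0,0.0,0.111,-0.144,0.05,0,0,0,0.0,0.111,-0.144,0.09,0,0,0,0.0,0.111,-0.144,0.09,0,0,0,0.065,0.111,-0.144,0.09,0,0,0,0.065,0.111,-0.144,0.03,0,0,0,0.094,0.111,-0.144,-0.02,0,0,0,0.094]

```text
time: 12.28
tool_pos: [0.4616, 0.3894, 0.1943]
ee_rot: [3.139, -0.004, 1.112]
wrist_force: [0.0, 0.6, 0.6]
width: 0.0814
finger_force: 0.0
```

```bash
python3 - <<'E'
from h import *
p=snapshot("top")
for r in spotter.trace("ball_b",p): print(r["conf"],rect(p,r["region"],.017))
goto(.641,.190,.017,np.radians(63.7))
E
```

```text
0.84 (array([453.5, 398.2]), array([42.3, 42.7]), 10.0)
0.74 (array([641.2, 190.8]), array([37., 32.]), 88.6)
0.52 (array([457.7, 372.7]), array([ 7.3, 17. ]), 89.9)
0.22 (array([ 618.7, -229. ]), array([158.8,  61.3]), 88.6)
goto [-0.1057  0.2456  0.185 ] [ 0.6 -1.   0. ]
```

>>> servo_tool:
  commands: [-0.106,0.246,0.0,0,0,0,0.094,-0.106,0.246,0.0,0,0,0,0.094,-0.106,0.246,0.0,0,0,0,0.094,-0.106,0.246,0.03,0,0,0,0.094,-0.106,0.246,0.09,0,0,0,0.094,-0.106,0.246,0.14,0,0,0,0.094,-0.106,0.246,0.178,0,0,0,0.094,-0.106,0.246,0.178,0,0,0,0.0,-0.106,0.246,0.178,0,0,0,0.0,-0.106,0.246,0.178,0,0,0,0.0]

```text
time: 13.62
tool_pos: [0.6347, 0.1851, 0.0126]
ee_rot: [3.14, -0.001, 1.112]
wrist_force: [0.4, 0.2, 0.1]
width: 0.0672
finger_force: 0.0
```

>>> servo_tool:
  commands: [0,0,0,0,0,0,0.0,0,0,0,0,0,0,0.0,0,0,0,0,0,0,0.0,0,0,0,0,0,0,0.0,0,0,-0.06,0,0,0,0.0,0,0,-0.12,0,0,0,0.0,0,0,-0.16,0,0,0,0.0,0,0,-0.16,0,0,0,0.0]

```text
time: 14.62
tool_pos: [0.6365, 0.1858, 0.1776]
ee_rot: [3.134, -0.006, 1.112]
wrist_force: [-0.3, 0.1, -0.0]
width: 0.0383
finger_force: 27.9
```

```bash
python3 - <<'E'
from h import *
goto(.475,.385,.19,np.radians(63.7))
E
```

```text
goto [ 0.1072 -0.2329 -0.0136] [ 0.5 -0.4  0. ]
```

>>> servo_tool:
  commands: [0.107,-0.233,-0.01,0,0,0,0.0,0.107,-0.233,-0.01,0,0,0,0.0,0.107,-0.233,-0.01,0,0,0,0.0,0.107,-0.233,-0.01,0,0,0,0.0,0.107,-0.233,0.03,0,0,0,0.0,0.107,-0.233,0.06,0,0,0,0.0,0.107,-0.233,0.06,0,0,0,0.065,0.107,-0.233,0.06,0,0,0,0.065,0.107,-0.233,0.03,0,0,0,0.094,0.107,-0.233,-0.02,0,0,0,0.094]

```text
time: 15.88
tool_pos: [0.4725, 0.3836, 0.1922]
ee_rot: [-3.141, 0.002, 1.111]
wrist_force: [0.8, 0.4, -1.2]
width: 0.0749
finger_force: 0.0
```

```bash
python3 - <<'E'
from h import *
p=snapshot("top")
for r in spotter.trace("ball_b",p): print(r["conf"],rect(p,r["region"],.017))
goto(.4436,-.1227,.22,np.radians(78.3))
E
```

```text
0.71 (array([500.2, 415.7]), array([31. , 44.8]), 59.3)
0.69 (array([454.6, 397.1]), array([41.4, 34.1]), 89.9)
0.61 (array([458.1, 372.1]), array([31.8, 11.4]), 5.1)
0.6 (array([ 622.4, -523.4]), array([145.3, 173.6]), 32.2)
0.48 (array([ 619.9, -230.3]), array([161.3,  63.8]), 88.6)
goto [-0.4704  0.1965 -0.0236] [  0.6  -0.8 -14.6]
```

>>> servo_tool:
  commands: [-0.47,0.196,-0.024,0,0,-14.6,0.094,-0.47,0.196,-0.024,0,0,-14.6,0.094,-0.47,0.196,-0.024,0,0,-14.6,0.094,-0.47,0.196,-0.024,0,0,-14.6,0.094,-0.47,0.196,-0.024,0,0,-14.6,0.094,-0.47,0.196,-0.024,0,0,-14.6,0.094,-0.47,0.196,-0.024,0,0,-14.6,0.094,-0.47,0.196,-0.024,0,0,-14.6,0.094,-0.47,0.196,-0.024,0,0,-14.6,0.094,-0.47,0.196,-0.024,0,0,-14.6,0.094]

```text
time: 17.23
tool_pos: [0.4405, -0.1243, 0.2164]
ee_rot: [3.14, -0.0, 1.365]
wrist_force: [0.4, -0.2, -0.4]
width: 0.0942
finger_force: 0.0
```

```bash
python3 - <<'E'
from h import *
wl([("dish",.03)],"w3")
goto(.4436,-.1227,.017,np.radians(78.3))
E
```

```text
t 17.23 tcp [ 0.4405 -0.1243  0.2164] yaw 78.2
dish 0.98 [ 760.9 -177.8] [30.8 72.5] 1.1
dish 0.92 [ 442.8 -123.3] [67.7 65.5] 78.2
dish 0.77 [ 328.  -148.1] [72.  68.1] 62.9
dish 0.75 [ 456.4 -342. ] [42.8 94.2] 83.3
dish 0.6 [ 329.2 -324.2] [81.9 74.7] 32.6
goto [0.0006 0.0028 0.1991] [ 0.  -0.   0.1]
```

View pics/w3.png

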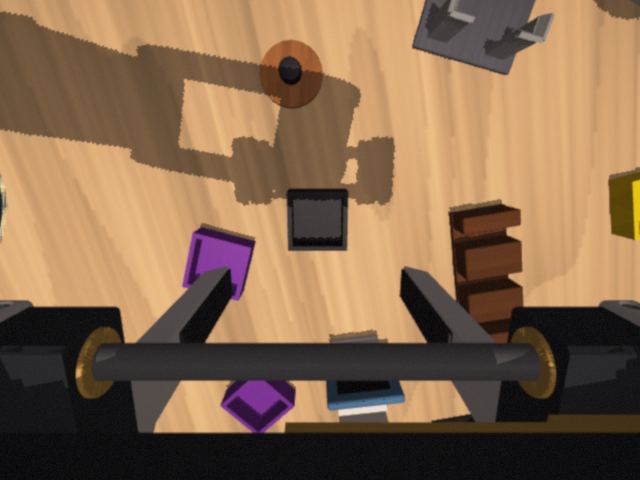

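>>> servo_tool:
  commands: [0,0.002,0.06,0,0,0,0.094,0,0.002,0.12,0,0,0,0.094,0,0.002,0.17,0,0,0,0.094,0,0.002,0.198,0,0,0,0.094,0,0.002,0.198,0,0,0,0.094,0,0.002,0.198,0,0,0,0.0,0,0.002,0.198,0,0,0,0.0,0,0.002,0.198,0,0,0,0.0,0,0.002,0.198,0,0,0,0.0,0,0.002,0.198,0,0,0,0.0]

```text
time: 18.58
tool_pos: [0.4431, -0.1246, 0.0191]
ee_rot: [3.14, 0.0, 1.367]
wrist_force: [-0.9, 0.4, 5.8]
width: 0.0637
finger_force: 30.0
```

>>> servo_tool:
  commands: [0,0,0,0,0,0,0.0,0,0,-0.05,0,0,0,0.0,0,0,-0.1,0,0,0,0.0,0,0,-0.15,0,0,0,0.0,0,0,-0.15,0,0,0,0.0,0,0,-0.15,0,0,0,0.0]

```text
time: 19.32
tool_pos: [0.4416, -0.1241, 0.1665]
ee_rot: [-3.139, -0.0, 1.367]
wrist_force: [0.1, 1.3, -2.2]
width: 0.0637
finger_force: 30.0
```

```bash
python3 - <<'E'
from h import *
o=robot.get_obs();p=snapshot("wrist");T=wT(p,o)
g=cv2.resize(p["img"][180:420,160:480],None,fx=2.5,fy=2.5);cv2.imwrite("pics/w4.png",g)
goto(.642,.049,o["tool_pos"][2],np.radians(63.6))
E
```

```text
goto [ 0.21    0.1617 -0.0013] [-0.2 -0.  14.7]
```

View pics/w4.png

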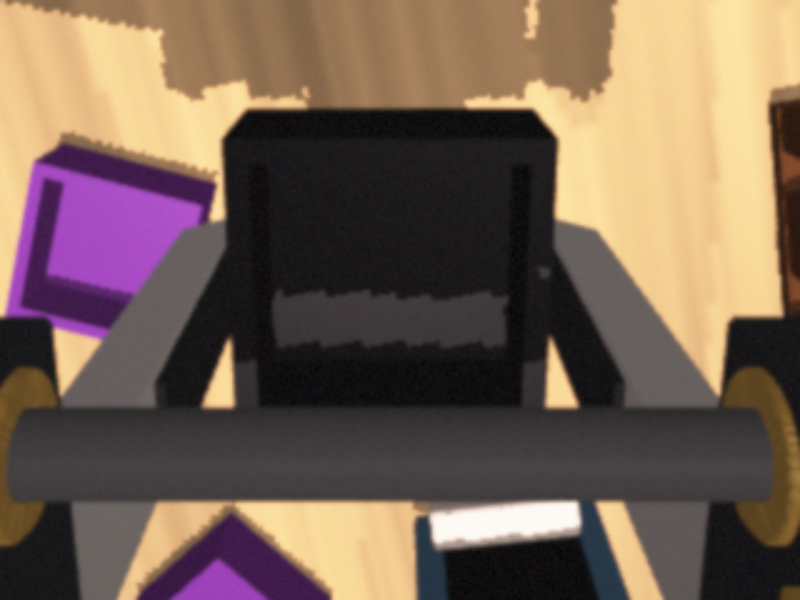

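```bash
python3 - <<'E'
from h import *
p=snapshot("wrist");H=np.array(p["hand_eye"])
for uv,z in[((316,235.2),-.012),((316,224),.018),((160+224/2.5,180+138/2.5),-.012),((160+557/2.5,180+138/2.5),-.012)]: print(at(p,uv,z,H))
goto(.642,.049,.2,np.radians(63.6))
E
```

```text
[ 0.03235467  0.00068353 -0.012     ]
[0.0316258  0.00073221 0.018     ]
[ 0.03235374 -0.03065178 -0.012     ]
[ 0.03235561  0.03221152 -0.012     ]
goto [ 0.21    0.1617 -0.0352] [-0.3 -0.  14.7]
```

>>> servo_tool:
  commands: [0.05,0.04,-0.02,0,0,5,0.0,0.1,0.08,-0.035,0,0,10,0.0,0.15,0.12,-0.035,0,0,14.7,0.0,0.21,0.162,-0.035,0,0,14.7,0.0,0.21,0.162,-0.035,0,0,14.7,0.0,0.21,0.162,-0.035,0,0,14.7,0.0,0.21,0.162,-0.035,0,0,14.7,0.0,0.21,0.162,-0.035,0,0,14.7,0.0,0.21,0.162,-0.035,0,0,14.7,0.0]

```text
time: 20.55
tool_pos: [0.643, 0.0477, 0.2034]
ee_rot: [3.141, -0.0, 1.109]
wrist_force: [0.4, -0.1, -1.6]
width: 0.064
finger_force: 30.0
```

```bash
python3 - <<'E'
from h import *
goto(.642,.049,.085,np.radians(63.6))
o=robot.get_obs();p=snapshot("wrist");cv2.imwrite("pics/w5.png",p["img"][120:420,120:520])
E
```

```text
goto [ 0.0007 -0.0016  0.1184] [ 0. -0. -0.]
```

View pics/w5.png

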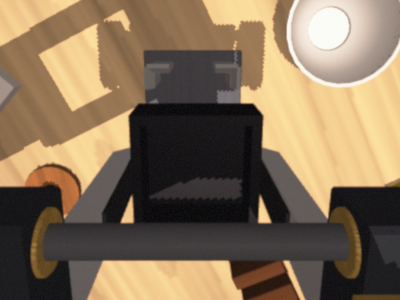

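```bash
python3 - <<'E'
from h import *
print(robot.get_obs()["tool_pos"])
p=snapshot("wrist");H=np.array(p["hand_eye"]);g=cv2.GaussianBlur(cv2.cvtColor(p["img"],6),(1,5),0).astype(int)
print("axis col", p["camera_matrix"][0][2], H[:3,3])
for r in (175,180,190,205,215): print(r,"L",g[r,255:272].tolist(),"R",g[r,352:370].tolist())
print("T",g[165:178,300].tolist())
zc=robot.get_obs()["tool_pos"][2]-.006
for uv in((264,190),(360,190),(312,171)): print(uv,at(p,uv,zc,H))
E
```

```text
[0.64314568 0.04785163 0.2034926 ]
axis col 315.5409514843922 [ 0.06986132  0.00031386 -0.169008  ]
175 L [116, 118, 120, 123, 122, 123, 123, 118, 96, 69, 60, 62, 60, 61, 60, 61, 61] R [62, 68, 85, 104, 96, 73, 63, 62, 63, 81, 114, 125, 126, 126, 127, 127, 128, 128]
180 L [111, 113, 115, 118, 119, 121, 122, 120, 105, 73, 61, 60, 60, 61, 60, 60, 61] R [63, 70, 90, 103, 90, 70, 63, 63, 65, 82, 113, 123, 126, 126, 126, 126, 127, 127]
190 L [112, 112, 111, 111, 110, 110, 113, 113, 107, 101, 98, 97, 95, 95, 93, 91, 88] R [82, 83, 82, 82, 87, 99, 105, 104, 96, 98, 116, 123, 122, 123, 123, 124, 125, 126]
205 L [120, 118, 115, 112, 110, 108, 108, 111, 110, 103, 98, 97, 97, 95, 96, 96, 96] R [80, 80, 80, 82, 90, 103, 106, 103, 103, 129, 143, 155, 156, 142, 141, 154, 154, 132]
215 L [129, 128, 128, 125, 124, 121, 119, 117, 112, 103, 76, 60, 59, 59, 59, 60, 60] R [118, 117, 115, 118, 117, 118, 117, 116, 151, 205, 219, 220, 221, 221, 220, 218, 217, 217]
T [119, 119, 120, 117, 107, 90, 73, 63, 61, 60, 59, 59, 59]
(264, 190) [ 0.03214088 -0.05442685  0.1974096 ]
(360, 190) [0.03214585 0.04794738 0.1974096 ]
(312, 171) [ 0.05204432 -0.00319637  0.1974096 ]
```

>>> servo_tool:
  commands: [0,-0.0035,0.05,0,0,0,0.0,0,-0.0035,0.1,0,0,0,0.0,0,-0.0035,0.118,0,0,0,0.0,0,-0.0035,0.118,0,0,0,0.0,0,-0.0035,0.118,0,0,0,0.0]

```text
time: 21.28
tool_pos: [0.6421, 0.05, 0.0879]
ee_rot: [3.137, -0.002, 1.11]
wrist_force: [-0.4, 0.0, -0.9]
width: 0.0637
finger_force: 30.0
```

>>> servo_tool:
  commands: [0,0,0.02,0,0,0,0.0,0,0,0.04,0,0,0,0.0,0,0,0.058,0,0,0,0.0,0,0,0.058,0,0,0,0.0]

```text
time: 21.78
tool_pos: [0.6395, 0.0499, 0.0248]
ee_rot: [-3.139, 0.002, 1.11]
wrist_force: [-0.1, 0.2, -1.9]
width: 0.0648
finger_force: 29.7
```

>>> servo_tool:
  commands: [0,0,0.002,0,0,0,0.0,0,0,0.002,0,0,0,0.0]

```text
time: 22.02
tool_pos: [0.6405, 0.0501, 0.025]
ee_rot: [3.141, -0.0, 1.11]
wrist_force: [0.1, -0.1, -0.4]
width: 0.065
finger_force: 29.7
```

>>> servo_tool:
  commands: [0,0,0,0,0,0,0.09,0,0,0,0,0,0,0.09,0,0,0,0,0,0,0.09,0,0,-0.05,0,0,0,0.09,0,0,-0.11,0,0,0,0.094,0,0,-0.17,0,0,0,0.094,0,0,-0.17,0,0,0,0.094,0,0,-0.17,0,0,0,0.094]

```text
time: 23.02
tool_pos: [0.6401, 0.0501, 0.1946]
ee_rot: [-3.141, 0.0, 1.111]
wrist_force: [-0.5, -0.8, 0.9]
width: 0.094
finger_force: 0.0
```

```bash
python3 - <<'E'
from h import *
p,T=wl([("carrier",.006),("dish",.036)])
cv2.imwrite("pics/w6.png",cv2.resize(np.clip(p["img"][130:290,220:420]*1.8,0,255).astype(np.uint8),None,fx=4,fy=3.7))
goto(.4405,.163,.2,np.radians(70+40))
E
```

```text
t 23.02 tcp [0.6401 0.0501 0.1946] yaw 63.6
carrier 0.82 [638.4  44.3] [118.8 106.2] 63.6
dish 0.83 [358.9 151.1] [75.1 37.3] 51.1
dish 0.7 [642.6  50.9] [66.8 64.1] 63.6
dish 0.59 [ 765.6 -135.3] [30.4 18.7] 64.9
goto [ 0.0129 -0.2281 -0.0071] [ -0.3   0.  -46.4]
```

View pics/w6.png

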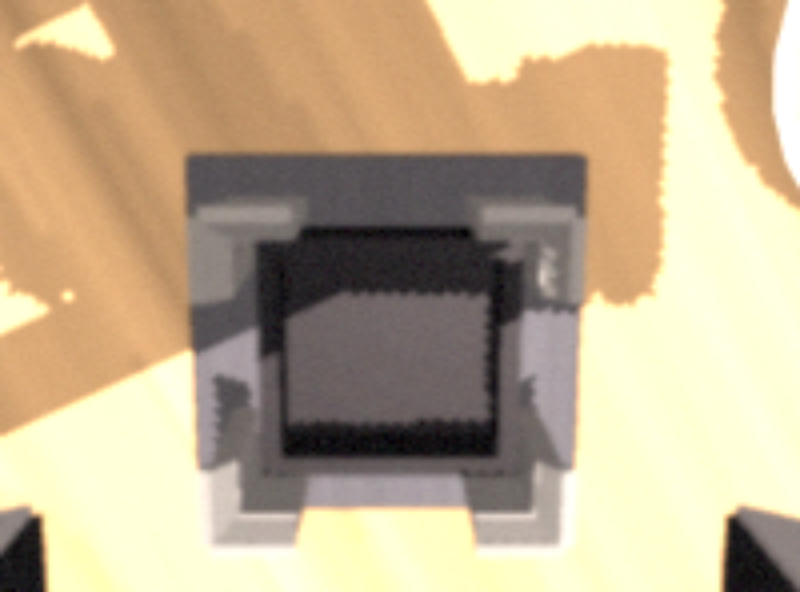

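>>> servo_tool:
  commands: [0.013,-0.228,-0.007,0,0,-46.6,0.094,0.013,-0.228,-0.007,0,0,-46.6,0.094,0.013,-0.228,-0.007,0,0,-46.6,0.094,0.013,-0.228,-0.007,0,0,-46.6,0.094,0.013,-0.228,-0.007,0,0,-46.6,0.094,0.013,-0.228,-0.007,0,0,-46.6,0.094,0.013,-0.228,-0.007,0,0,-46.6,0.094]

```text
time: 24.05
tool_pos: [0.4417, 0.1628, 0.2008]
ee_rot: [-3.14, -0.0, 1.922]
wrist_force: [0.0, 0.6, 0.4]
width: 0.094
finger_force: 0.0
```

```bash
python3 - <<'E'
from h import *
p,T=wl([("tray",.018)])
a=cv2.imwrite("pics/w7.png",cv2.resize(p["img"][150:290,220:420],None,fx=4,fy=4))
goto(.4405,.163,.015,np.radians(110.4))
E
```

```text
t 24.05 tcp [0.4417 0.1628 0.2008] yaw 110.1
tray 0.9 [438.9 164.8] [63.5 65.9] 21.3
goto [ 0.0008 -0.001   0.1862] [-0.1 -0.  -0.3]
```

View pics/w7.png

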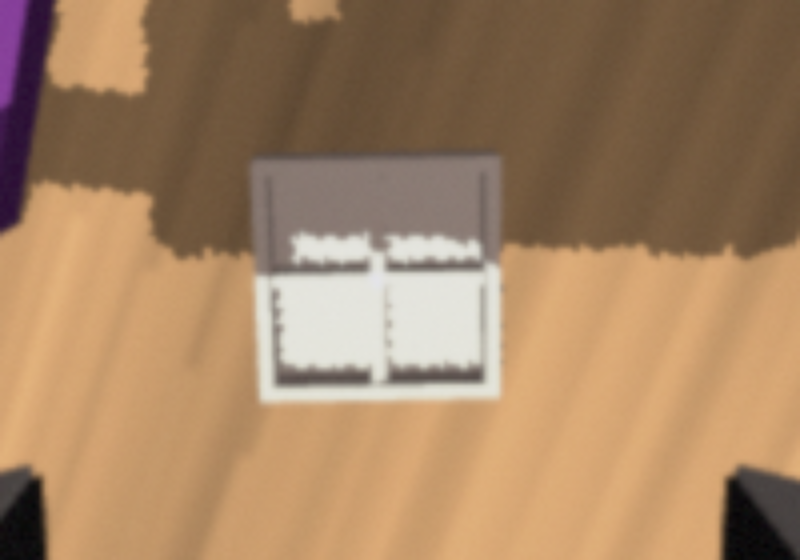

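>>> servo_tool:
  commands: [0.002,-0.002,0.06,0,0,-1,0.094,0.002,-0.002,0.12,0,0,-1,0.094,0.002,-0.002,0.16,0,0,-1,0.094,0.002,-0.002,0.186,0,0,-1,0.094,0.002,-0.002,0.186,0,0,-1,0.094,0.002,-0.002,0.186,0,0,-1,0.0,0.002,-0.002,0.186,0,0,-1,0.0,0.002,-0.002,0.186,0,0,-1,0.0,0.002,-0.002,0.186,0,0,-1,0.0,0.002,-0.002,0.186,0,0,-1,0.0]

```text
time: 25.4
tool_pos: [0.4396, 0.1643, 0.0164]
ee_rot: [3.141, 0.0, 1.941]
wrist_force: [-0.6, -0.2, 2.1]
width: 0.0638
finger_force: 30.0
```

>>> servo_tool:
  commands: [0,0,0,0,0,0,0.0,0,0,-0.05,0,0,0,0.0,0,0,-0.1,0,0,0,0.0,0,0,-0.16,0,0,0,0.0,0,0,-0.185,0,0,0,0.0,0,0,-0.185,0,0,0,0.0]

```text
time: 26.15
tool_pos: [0.4404, 0.1646, 0.2029]
ee_rot: [3.137, 0.001, 1.941]
wrist_force: [0.7, -0.1, -0.3]
width: 0.0639
finger_force: 30.0
```

```bash
python3 - <<'E'
from h import *
p=snapshot("wrist");H=np.array(p["hand_eye"])
r=spotter.trace("tray",p)
for q in r: print(q["conf"],q["box"],rect(p,q["region"],-.003,H))
g=cv2.cvtColor(p["img"],6);print(g[200:260,316].tolist())
print(at(p,(316,q["box"][1]),-.003,H))
goto(.641,.05,.2,np.radians(63.6))
E
```

```text
0.93 [253.2, 222.8, 129.0, 123.6] (array([2.8, 0.6]), array([65.7, 64.1]), 0.0)
[98, 99, 98, 101, 100, 102, 102, 103, 101, 102, 102, 100, 102, 101, 100, 100, 100, 101, 99, 98, 100, 98, 97, 94, 91, 84, 84, 87, 84, 88, 104, 127, 136, 137, 137, 137, 136, 137, 138, 138, 137, 135, 137, 137, 136, 136, 136, 134, 136, 137, 134, 135, 136, 136, 137, 137, 135, 136, 136, 135]
[ 0.03623208  0.00071993 -0.003     ]
goto [-0.1796  0.1474 -0.0013] [-0.2  0.  47.6]
```

>>> servo_tool:
  commands: [-0.05,0.04,0,0,0,10,0.0,-0.1,0.08,0,0,0,20,0.0,-0.14,0.12,0,0,0,30,0.0,-0.18,0.147,0,0,0,40,0.0,-0.18,0.147,0,0,0,47.6,0.0,-0.18,0.147,0,0,0,47.6,0.0,-0.18,0.147,0,0,0,47.6,0.0,-0.18,0.147,0,0,0,47.6,0.0]

```text
time: 27.25
tool_pos: [0.6409, 0.0502, 0.2008]
ee_rot: [-3.141, 0.0, 1.112]
wrist_force: [0.4, 0.0, -0.9]
width: 0.0635
finger_force: 30.0
```

```bash
python3 - <<'E'
from h import *
p=snapshot("wrist");H=np.array(p["hand_eye"])
print("tray",at(p,(316,230.3),-.002,H),at(p,(316,223.5),.0155,H))
goto(.641,.05,.2,np.radians(63.6))
g=cv2.GaussianBlur(cv2.cvtColor(p["img"],6),(1,5),0).astype(int)
for r in (175,180,215): print(r,"L",g[r,253:274].tolist(),"R",g[r,350:372].tolist())
print("T",g[162:180,300].tolist())
zc=robot.get_obs()["tool_pos"][2]-.006
for uv in((264,190),(360,190),(312,171)): print(uv,at(p,uv,zc,H))
E
```

```text
tray [ 0.03260483  0.00064519 -0.002     ] [0.0325313 0.0006782 0.0155   ]
goto [-0.0002  0.0001  0.0011] [0.  0.  0.1]
175 L [93, 95, 95, 96, 98, 100, 102, 104, 103, 105, 105, 104, 98, 76, 53, 51, 50, 50, 50, 49, 52] R [52, 52, 52, 54, 60, 81, 91, 81, 62, 52, 52, 52, 53, 52, 56, 78, 101, 106, 107, 108, 108, 108]
180 L [95, 95, 94, 93, 94, 95, 98, 100, 102, 102, 103, 104, 101, 85, 59, 52, 49, 49, 51, 50, 51] R [52, 55, 53, 53, 58, 77, 92, 81, 60, 51, 51, 52, 52, 53, 60, 85, 102, 107, 107, 108, 108, 108]
215 L [114, 112, 111, 109, 110, 110, 108, 108, 105, 104, 101, 99, 97, 92, 77, 55, 50, 51, 49, 51, 50] R [96, 102, 101, 101, 100, 100, 100, 98, 100, 99, 100, 99, 97, 121, 179, 194, 195, 196, 195, 195, 191, 192]
T [101, 102, 102, 102, 101, 100, 98, 94, 84, 70, 58, 52, 51, 51, 52, 53, 53, 53]
(264, 190) [ 0.03238107 -0.05407619  0.19505802]
(360, 190) [0.03238592 0.04764119 0.19505802]
(312, 171) [ 0.05215676 -0.00317437  0.19505802]
```

>>> servo_tool:
  commands: [0,0,0.05,0,0,0,0.0,0,0,0.09,0,0,0,0.0,0,0,0.115,0,0,0,0.0,0,0,0.13,0,0,0,0.0,0,0,0.14,0,0,0,0.0,0,0,0.148,0,0,0,0.0,0,0,0.148,0,0,0,0.0,0,0,0.148,0,0,0,0.0]

```text
time: 28.3
tool_pos: [0.642, 0.0497, 0.0538]
ee_rot: [3.14, -0.001, 1.11]
wrist_force: [-0.4, -0.6, 0.2]
width: 0.0635
finger_force: 30.0
```

>>> servo_tool:
  commands: [0,0,0.002,0,0,0,0.0,0,0,0.002,0,0,0,0.0]

```text
time: 28.55
tool_pos: [0.6422, 0.0497, 0.0525]
ee_rot: [3.14, -0.001, 1.11]
wrist_force: [-0.7, -0.0, 4.8]
width: 0.0639
finger_force: 30.0
```

>>> servo_tool:
  commands: [0,0,0,0,0,0,0.09,0,0,0,0,0,0,0.09,0,0,0,0,0,0,0.09,0,0,-0.05,0,0,0,0.09,0,0,-0.1,0,0,0,0.094,0,0,-0.15,0,0,0,0.094,0,0,-0.15,0,0,0,0.094,0,0,-0.15,0,0,0,0.094]

```text
time: 29.55
tool_pos: [0.6411, 0.0497, 0.2]
ee_rot: [-3.141, 0.001, 1.11]
wrist_force: [-0.7, -0.6, -0.7]
width: 0.0936
finger_force: 0.0
```

```bash
python3 - <<'E'
from h import *
p,T=wl([("lid",.01),("tray",.054)])
cv2.imwrite("pics/w8.png",cv2.resize(p["img"][130:290,220:420],None,fx=4,fy=3.7))
q=snapshot("top")
for r in spotter.trace("lid",q): print(r["conf"],rect(q,r["region"],.01))
goto(.446,.026,.2,np.radians(63.6))
E
```

```text
t 29.55 tcp [0.6411 0.0497 0.2   ] yaw 63.6
lid 0.58 [442.5  44.5] [60.3 24.5] 16.2
tray 0.74 [643.2  50.7] [65.4 64.1] 63.6
0.44 (array([440.2,   5.2]), array([22. , 52.1]), 69.2)
goto [-0.1077 -0.1639 -0.0006] [-0.2  0.1  0. ]
```

View pics/w8.png

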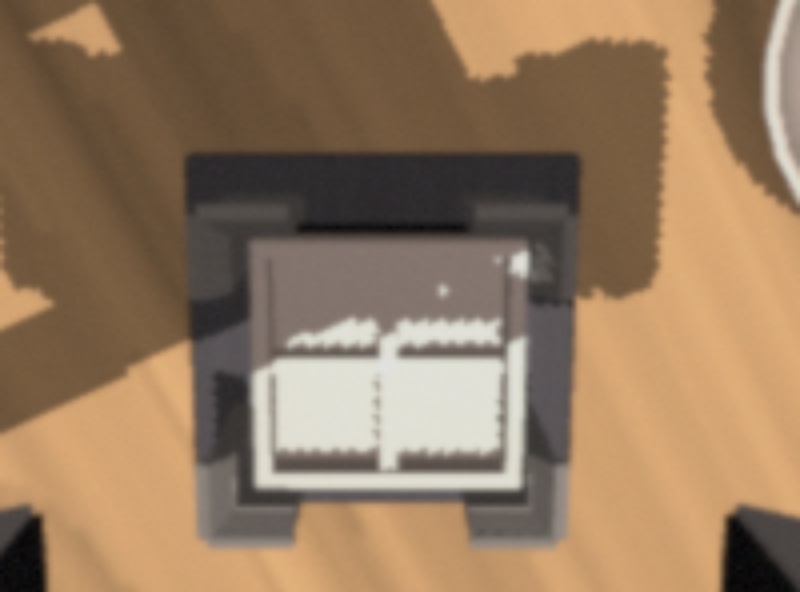

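>>> servo_tool:
  commands: [-0.107,-0.164,0,0,0,0,0.094,-0.107,-0.164,0,0,0,0,0.094,-0.107,-0.164,0,0,0,0,0.094,-0.107,-0.164,0,0,0,0,0.094,-0.107,-0.164,0,0,0,0,0.094,-0.107,-0.164,0,0,0,0,0.094]

```text
time: 30.55
tool_pos: [0.4485, 0.0267, 0.2011]
ee_rot: [3.141, -0.0, 1.111]
wrist_force: [0.3, 0.2, -0.3]
width: 0.0939
finger_force: 0.0
```

```bash
python3 - <<'E'
from h import *
p,T=wl([("lid",.01)])
img=p["img"];c=p["img"][140:300,220:420]
m=(img.max(2)<60).astype(np.uint8)
n,l,s,ce=cv2.connectedComponentsWithStats(m)
for i in range(1,n):
    if 60<s[i,4]<3000 and s[i,1]<300 : print(s[i],ce[i],at(p,ce[i],.03,T))
cv2.imwrite("pics/w9.png",cv2.resize(c,None,fx=4,fy=3.7))
E
```

```text
t 30.55 tcp [0.4485 0.0267 0.2011] yaw 63.6
lid 0.86 [447.2  26.3] [62.8 62.7] 19.9
[501  59  39   9 205] [518.38536585  64.28780488] [0.68055048 0.07768047 0.03      ]
[434  61  28  32 658] [447.19604863  74.9787234 ] [0.61921761 0.09805511 0.03      ]
[ 429   87   32   70 1119] [446.974084   126.52368186] [0.6027854  0.05596752 0.03      ]
[126 112  50  63 589] [151.89134126 140.83022071] [0.34511921 0.16909091 0.03      ]
[ 81 120  44  76 881] [103.95800227 159.54370034] [0.29401279 0.17495932 0.03      ]
[490 149  37   9 249] [507.68273092 152.9437751 ] [0.64655368 0.00715599 0.03      ]
[120 173  44  29 199] [141.09547739 188.89949749] [0.31054585 0.13520857 0.03      ]
[305 213  19  23 259] [312.99227799 224.52509653] [0.44674849 0.02756913 0.03      ]
```

View pics/w9.png

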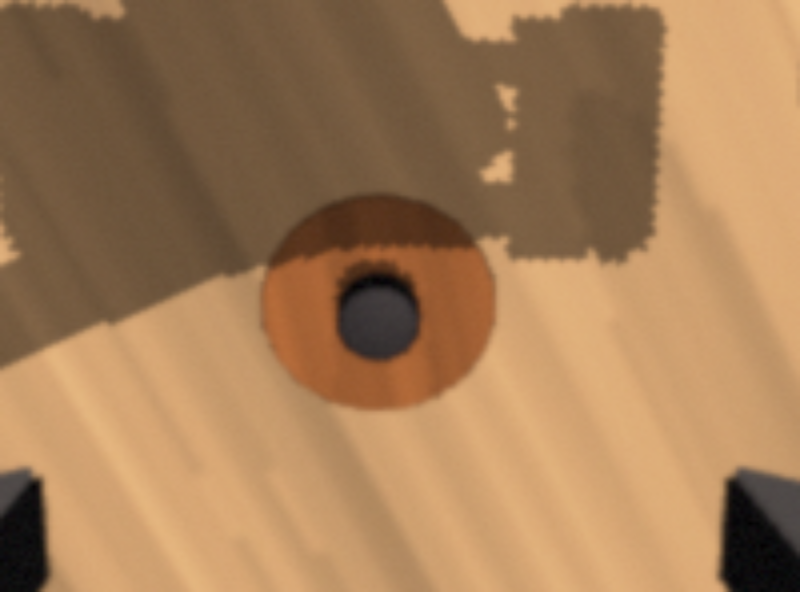

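>>> servo_tool:
  commands: [-0.001,-0.001,0.05,0,0,0,0.04,-0.001,-0.001,0.1,0,0,0,0.04,-0.001,-0.001,0.12,0,0,0,0.04,-0.001,-0.001,0.13,0,0,0,0.04,-0.001,-0.001,0.14,0,0,0,0.04,-0.001,-0.001,0.174,0,0,0,0.04,-0.001,-0.001,0.174,0,0,0,0.0,-0.001,-0.001,0.174,0,0,0,0.0,-0.001,-0.001,0.174,0,0,0,0.0,-0.001,-0.001,0.174,0,0,0,0.0]

```text
time: 31.9
tool_pos: [0.4468, 0.0262, 0.0284]
ee_rot: [3.139, -0.001, 1.111]
wrist_force: [0.2, -0.1, 2.1]
width: 0.0212
finger_force: 30.0
```

>>> servo_tool:
  commands: [0,0,0,0,0,0,0.0,0,0,-0.06,0,0,0,0.0,0,0,-0.12,0,0,0,0.0,0,0,-0.16,0,0,0,0.0,0,0,-0.175,0,0,0,0.0,0,0,-0.175,0,0,0,0.0]

```text
time: 32.65
tool_pos: [0.4457, 0.0262, 0.2017]
ee_rot: [3.141, -0.0, 1.11]
wrist_force: [0.2, -0.8, -1.1]
width: 0.0211
finger_force: 30.0
```

```bash
python3 - <<'E'
from h import *
p=snapshot("wrist");H=np.array(p["hand_eye"])
for q in spotter.trace("lid",p): print(q["conf"],q["box"],rect(p,q["region"],.016,H))
goto(.641,.05,.2,np.radians(63.6))
E
```

```text
0.8 [262.0, 221.5, 110.9, 106.6] (array([2.7, 1.1]), array([59.4, 61.9]), 50.8)
0.15 [496.2, 278.3, 84.9, 144.1] (array([-25.7, 132.1]), array([39.8, 48.5]), 64.9)
goto [ 0.1086  0.1655 -0.0014] [-0.2  0.1  0. ]
```

>>> servo_tool:
  commands: [0.05,0.06,0,0,0,0,0.0,0.108,0.165,0,0,0,0,0.0,0.108,0.165,0,0,0,0,0.0,0.108,0.165,0,0,0,0,0.0,0.108,0.165,0,0,0,0,0.0,0.108,0.165,0,0,0,0,0.0,0.108,0.165,0,0,0,0,0.0]

```text
time: 33.62
tool_pos: [0.6404, 0.0497, 0.2033]
ee_rot: [3.14, -0.001, 1.11]
wrist_force: [-0.5, 0.2, -0.4]
width: 0.0216
finger_force: 30.0
```

```bash
python3 - <<'E'
from h import *
goto(.641,.05,.083,np.radians(63.6))
p=snapshot("wrist");H=np.array(p["hand_eye"])
print("lid front",at(p,(317.4,221.5),.026,H), "lr",at(p,(262,265),.017,H),at(p,(373,265),.017,H))
g=cv2.GaussianBlur(cv2.cvtColor(p["img"],6),(1,5),0).astype(int)
for r in (175,180,215): print(r,"L",g[r,253:274].tolist(),"R",g[r,350:372].tolist())
print("T",g[162:180,300].tolist())
E
```

```text
goto [0.0005 0.0002 0.1203] [ 0.1 -0.   0. ]
lid front [0.03159181 0.00151192 0.026     ] lr [ 0.00806024 -0.03016228  0.017     ] [0.00805491 0.03326816 0.017     ]
175 L [96, 95, 97, 99, 101, 103, 103, 104, 106, 107, 108, 107, 100, 77, 56, 52, 50, 52, 52, 51, 52] R [56, 55, 69, 89, 101, 102, 90, 67, 53, 53, 53, 54, 52, 54, 73, 100, 108, 111, 110, 111, 110, 111]
180 L [97, 96, 96, 96, 94, 97, 100, 101, 103, 104, 105, 106, 103, 87, 60, 52, 51, 53, 52, 51, 52] R [56, 56, 65, 87, 99, 100, 89, 74, 57, 53, 54, 54, 52, 54, 71, 99, 108, 110, 110, 109, 110, 110]
215 L [114, 116, 114, 113, 112, 112, 112, 110, 110, 106, 104, 102, 99, 98, 88, 63, 51, 51, 48, 50, 51] R [135, 122, 109, 104, 103, 101, 100, 101, 102, 102, 101, 100, 103, 139, 185, 197, 199, 199, 198, 197, 195, 195]
T [105, 104, 103, 103, 102, 101, 99, 94, 83, 68, 57, 54, 54, 54, 54, 54, 54, 54]
```

>>> servo_tool:
  commands: [0.001,-0.001,0.05,0,0,0,0.0,0.001,-0.001,0.08,0,0,0,0.0,0.001,-0.001,0.1,0,0,0,0.0,0.001,-0.001,0.11,0,0,0,0.0,0.001,-0.001,0.118,0,0,0,0.0,0.001,-0.001,0.118,0,0,0,0.0]

```text
time: 34.42
tool_pos: [0.6412, 0.051, 0.0843]
ee_rot: [3.141, -0.0, 1.11]
wrist_force: [0.5, -0.1, -0.9]
width: 0.0214
finger_force: 30.0
```

>>> servo_tool:
  commands: [0,0,0.001,0,0,0,0.0,0,0,0.002,0,0,0,0.0,0,0,0.002,0,0,0,0.0]

```text
time: 34.8
tool_pos: [0.6414, 0.051, 0.0825]
ee_rot: [3.14, -0.0, 1.11]
wrist_force: [-0.8, -0.7, 0.0]
width: 0.0209
finger_force: 30.0
```

Little contact; go 1.5 mm more and release.

>>> servo_tool:
  commands: [0,0,0.0015,0,0,0,0.0,0,0,0.0015,0,0,0,0.0]

```text
time: 35.05
tool_pos: [0.6415, 0.051, 0.0824]
ee_rot: [3.14, -0.001, 1.111]
wrist_force: [-1.5, 0.0, 4.5]
width: 0.0214
finger_force: 30.0
```

>>> servo_tool:
  commands: [0,0,0,0,0,0,0.035,0,0,0,0,0,0,0.035,0,0,0,0,0,0,0.04,0,0,-0.03,0,0,0,0.04,0,0,-0.07,0,0,0,0.094,0,0,-0.12,0,0,0,0.094,0,0,-0.12,0,0,0,0.094,0,0,-0.12,0,0,0,0.094]

```text
time: 36.05
tool_pos: [0.6407, 0.051, 0.1995]
ee_rot: [-3.141, 0.001, 1.11]
wrist_force: [-0.3, -0.4, -0.4]
width: 0.0764
finger_force: 0.0
```

```bash
python3 - <<'E'
from h import *
p,T=wl([("lid",.064)])
cv2.imwrite("pics/w10.png",cv2.resize(p["img"][130:290,220:420],None,fx=4,fy=3.7))
goto(.453,-.30,.2,np.radians(86))
E
```

```text
t 36.05 tcp [0.6407 0.051  0.1995] yaw 63.6
lid 0.84 [641.6  51.1] [63.7 62.2] 65.0
goto [-0.3976 -0.0116 -0.0015] [ -0.2   0.1 -22.4]
```

View pics/w10.png

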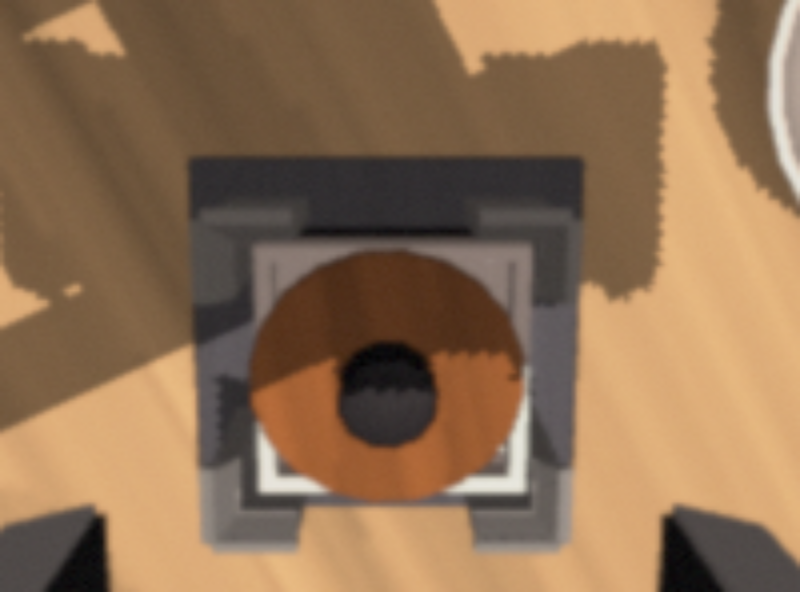

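>>> servo_tool:
  commands: [-0.398,-0.012,-0.04,0,0,68,0.094,-0.398,-0.012,-0.04,0,0,68,0.094,-0.398,-0.012,-0.04,0,0,68,0.094,-0.398,-0.012,-0.04,0,0,68,0.094,-0.398,-0.012,-0.04,0,0,68,0.094,-0.398,-0.012,-0.04,0,0,68,0.094,-0.398,-0.012,-0.04,0,0,68,0.094,-0.398,-0.012,-0.04,0,0,68,0.094,-0.398,-0.012,-0.04,0,0,68,0.094]

```text
time: 37.28
tool_pos: [0.4535, -0.2992, 0.239]
ee_rot: [-3.14, 0.002, -0.075]
wrist_force: [-0.8, 0.8, -0.9]
width: 0.0936
finger_force: 0.0
```

```bash
python3 - <<'E'
from h import *
p,T=wl([("plate_a",.088),("drainer",.038)])
cv2.imwrite("pics/w11.png",cv2.resize(p["img"][100:340,140:460],None,fx=2.5,fy=2.5))
E
```

```text
t 37.27 tcp [ 0.4535 -0.2992  0.239 ] yaw -4.3
plate_a 0.76 [ 458.3 -307.6] [12.1 83.5] 85.4
drainer 0.86 [ 452.1 -356.5] [83.8 64.5] 85.7
```

View pics/w11.png

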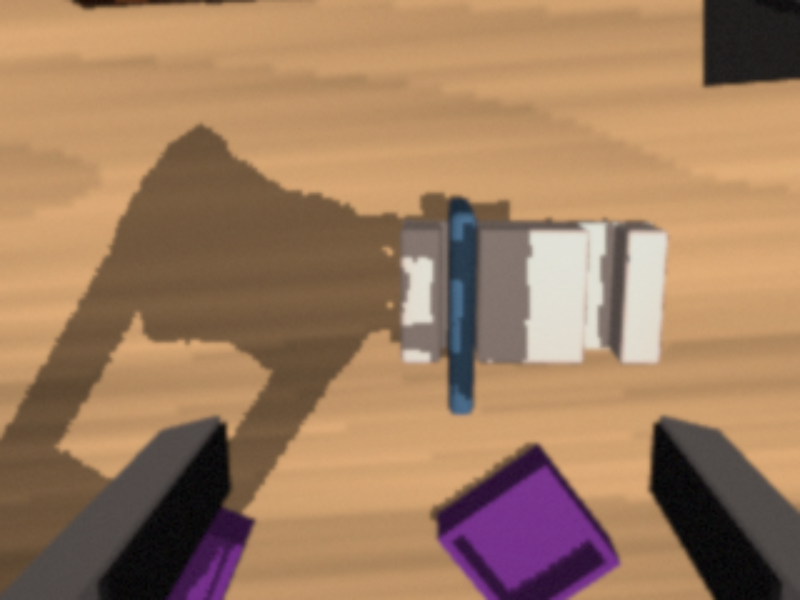

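>>> servo_tool:
  commands: [0.002,0.0082,0.04,0,0,0,0.06,0.002,0.0082,0.07,0,0,0,0.06,0.002,0.0082,0.09,0,0,0,0.05,0.002,0.0082,0.12,0,0,0,0.05,0.002,0.0082,0.15,0,0,0,0.05,0.002,0.0082,0.176,0,0,0,0.05,0.002,0.0082,0.176,0,0,0,0.0,0.002,0.0082,0.176,0,0,0,0.0,0.002,0.0082,0.176,0,0,0,0.0,0.002,0.0082,0.176,0,0,0,0.0]

```text
time: 38.67
tool_pos: [0.4555, -0.309, 0.0657]
ee_rot: [3.14, -0.002, -0.076]
wrist_force: [0.5, 0.8, 0.2]
width: 0.0134
finger_force: 0.0
```

>>> servo_tool:
  commands: [0,0,0,0,0,0,0.0,0,0,0,0,0,0,0.0,0,0,0,0,0,0,0.0]

```text
time: 39.05
tool_pos: [0.4553, -0.309, 0.0655]
ee_rot: [3.14, -0.002, -0.076]
wrist_force: [-0.2, -0.4, 5.1]
width: 0.01
finger_force: 30.0
```

>>> servo_tool:
  commands: [0,0,-0.05,0,0,0,0.0,0,0,-0.1,0,0,0,0.0,0,0,-0.14,0,0,0,0.0,0.05,-0.03,-0.14,0,0,-2.5,0.0,0.1,-0.06,-0.14,0,0,-2.5,0.0,0.156,-0.092,-0.14,0,0,-2.5,0.0,0.156,-0.092,-0.14,0,0,-2.5,0.0,0.156,-0.092,-0.14,0,0,-2.5,0.0]

```text
time: 40.05
tool_pos: [0.6167, -0.2286, 0.2027]
ee_rot: [-3.141, 0.003, -0.032]
wrist_force: [0.3, -1.4, -1.5]
width: 0.0097
finger_force: 30.0
```

```bash
python3 - <<'E'
from h import *
p,T=wl([("rack",.038)])
cv2.imwrite("pics/w12.png",cv2.resize(p["img"][60:300,150:470],None,fx=2.5,fy=2.5))
goto(.617,-.229,.0655,np.radians(-1.8))
E
```

```text
t 40.05 tcp [ 0.6167 -0.2286  0.2027] yaw -1.8
rack 0.79 [ 619.6 -229.4] [156.3  64.8] 88.2
goto [ 0.0009 -0.0006  0.1387] [ 0.   0.1 -0.2]
```

View pics/w12.png

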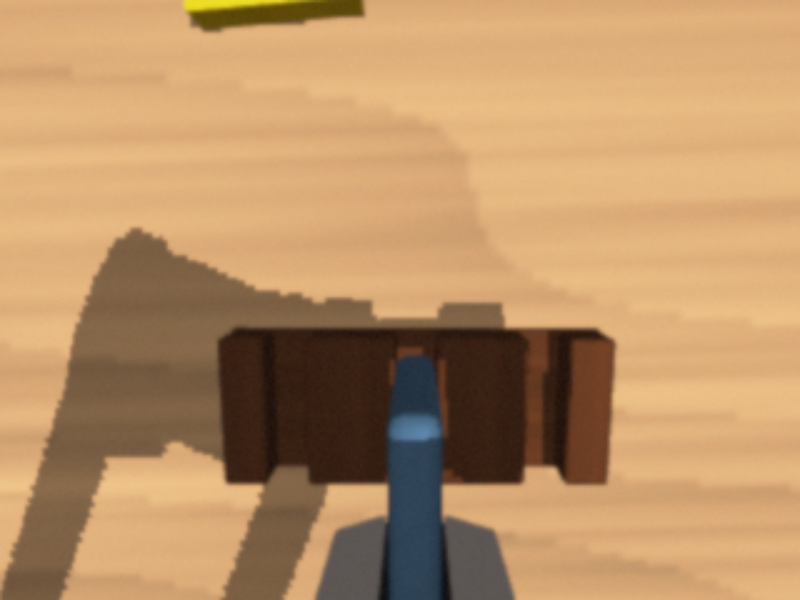

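>>> servo_tool:
  commands: [0.001,0.0005,0.04,0,0,0,0.0,0.001,0.0005,0.08,0,0,0,0.0,0.001,0.0005,0.1,0,0,0,0.0,0.001,0.0005,0.12,0,0,0,0.0,0.001,0.0005,0.135,0,0,0,0.0,0.001,0.0005,0.136,0,0,0,0.0,0.001,0.0005,0.136,0,0,0,0.0]

```text
time: 41.02
tool_pos: [0.619, -0.2295, 0.0695]
ee_rot: [3.141, -0.002, -0.033]
wrist_force: [0.4, -0.8, -1.4]
width: 0.0094
finger_force: 30.0
```

>>> servo_tool:
  commands: [0,0,0.002,0,0,0,0.0,0,0,0.002,0,0,0,0.0]

```text
time: 41.28
tool_pos: [0.6187, -0.2293, 0.067]
ee_rot: [3.141, -0.001, -0.033]
wrist_force: [-0.5, -0.1, -2.0]
width: 0.0098
finger_force: 30.0
```

>>> servo_tool:
  commands: [0,0,0.001,0,0,0,0.0,0,0,0.002,0,0,0,0.0]

```text
time: 41.52
tool_pos: [0.6187, -0.2293, 0.0655]
ee_rot: [3.141, -0.001, -0.033]
wrist_force: [-1.9, 1.0, 4.6]
width: 0.0099
finger_force: 30.0
```

>>> servo_tool:
  commands: [0,0,0,0,0,0,0.03,0,0,0,0,0,0,0.04,0,0,0,0,0,0,0.04,0,0,0,0,0,0,0.04,0,0,-0.04,0,0,0,0.05,0,0,-0.09,0,0,0,0.05,-0.15,0,-0.15,0,0,0,0.094,-0.22,0,-0.17,0,0,0,0.094,-0.22,0,-0.17,0,0,0,0.094,-0.22,0,-0.17,0,0,0,0.094]

```text
time: 42.78
tool_pos: [0.3966, -0.2219, 0.2357]
ee_rot: [3.14, -0.001, -0.033]
wrist_force: [-0.6, 0.8, -0.1]
width: 0.0865
finger_force: 0.0
```

```bash
python3 - <<'E'
from h import *
a=snapshot("scene");b=snapshot("top")
print(robot.get_obs()["time"])
for n,p in(("s",a),("t",b)):
    for k,z in(("ball_b",.017),("plate_a",.088),("lid",.064)):
        for r in spotter.trace(k,p): print(n,k,round(r["conf"],2),rect(p,r["region"],z))
cv2.imwrite("pics/fin.png",np.hstack([cv2.resize(a["img"],(800,600))[60:]]))
cv2.imwrite("pics/fint.png",b["img"])
E
```

```text
42.875
s ball_b 0.73 (array([433. , 421.3]), array([37.1, 61.2]), 26.5)
s ball_b 0.46 (array([491.1, 431.5]), array([38.7, 57.1]), 13.2)
s ball_b 0.41 (array([ 585.7, -499.3]), array([188.1, 110. ]), 15.2)
s plate_a 0.56 (array([ 624.3, -235.7]), array([22.6, 94.1]), 87.3)
s lid 0.89 (array([639.5,  48.6]), array([65.4, 63. ]), 86.4)
t ball_b 0.77 (array([455.3, 396.2]), array([36.9, 39.8]), 17.1)
t ball_b 0.74 (array([504. , 421.5]), array([34.4, 44.5]), 73.9)
t plate_a 0.68 (array([ 615.6, -223.1]), array([20.5, 81.8]), 86.0)
t lid 0.93 (array([641.6,  50.8]), array([58.9, 59.3]), 88.8)
```

View pics/fin.png

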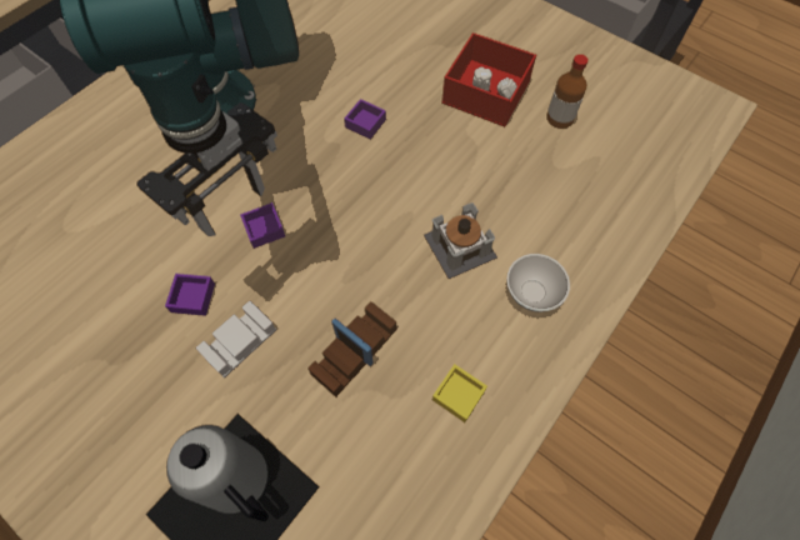

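Stack, plate and bystanders look right. Two balls show in the bin, at about (482,77) and (507,87), so I'll check numerically for the third, which may be hidden by the near wall.

```bash
python3 - <<'E'
from h import *
for n in("top","scene"):
    p=snapshot(n);h=cv2.cvtColor(p["img"],cv2.COLOR_BGR2HSV)
    m=((h[...,1]<70)&(h[...,2]>70)).astype(np.uint8)
    x0,x1,y0,y1=(95,200,230,330) if n=="top" else (345,435,70,165)
    c,l,s,ce=cv2.connectedComponentsWithStats(m[y0:y1,x0:x1])
    for i in range(1,c):
        if s[i,4]>15: print(n,s[i],np.round(at(p,ce[i]+[x0,y0],.02)[:2],3))
    if n=="top":
        for r in range(262,300,2): print(''.join('#' if v else ('r' if p["img"][r,cx,2]>90 else '.') for cx,v in zip(range(100,195),m[r,100:195])))
goto(.44,.34,.26,np.radians(63.6))
E
```

```text
top [ 41  22  16  18 192] [0.503 0.42 ]
top [ 51  43  15  15 165] [0.454 0.398]
rrrrrrrr...........rrrrrrrrrrrrrrrrrr##############rrrrrrrrrrrrrrrrrrrrr........rrrrrrrrrrrrrrr
rrrrrrrr...........rrrrrrrrrrrrrrrrr#############rrrrrrrrrrrrrrrrrrrrrrr........rrrrrrrrrrrrrrr
rrrrrrrr............rrrrrrrrrrrrrrrrrr###########rrrrrrrrrrrrrrrrrrrrrrrr........rrrrrrrrrrrrrr
rrrrrrrrr...........rrrrrrrrrrrrrrrrrrrrr#####rrrrrrrrrrrrrrrrrrrrrrrrrrr........rrrrrrrrrrrrrr
rrrrrrrrr............rrrrrrrrrrrrrrrrrrrrrrrrrrrrrrrrrrrrrrrrrrrrrrrrrrrrr.......rrrrrrrrrrrrrr
rrrrrrrrrr...........rrrrrrrrrrrrrrrrrrrrrrrrrrrrrrrrrrrrrrrrrrrrrrrrrrrrr........rrrrrrrrrrrrr
rrrrrrrrrr...........rrrrrrrrrrrrrrrrrrrrrrrrrrrr#########r....rrrrrrrrrrr........rrrrrrrrrrrrr
rrrrrrrrrr............rrrrrrrrrrrrrrrrrrrrrrrrr###########r.....rrrrrrrrrrr.......rrrrrrrrrrrrr
rrrrrrrrrrr...........rrrrrrrrrrrrrrrrrrrrrrrr#############rrrrr..rrrrrrrrr........rrrrrrrrrrrr
rrrrrrrrrrr............rrrrrrrrrrrrrrrrrrrrrrr#############rr.....rrrrrrrrrr.......rrrrrrrrrrrr
rrrrrrrrrrrr...........rrrrrrrrrrrrrrrrrrrrrrrr#############
[... 238 characters left out ...]
rrr...........rrrrrrrrrrrrrrrrrrrrrrrrrrrrrrrrrrrrrrrrrrrrrrrrrrrrr........rrrrrrrrrr
rrrrrrrrrrrrr............rrrrrrrrrrrrrrrrrrrrrrrrrrrrrrrrrrrrrrrrrrrrrrrrrrrrr........rrrrrrrrr
rrrrrrrrrrrrrr...........rrrrrrrrrrrrrrrrrrrrrrrrrrrrrrrrrrrrrrrrrrrrrrrrrrrrr........rrrrrrrrr
rrrrrrrrrrrrrr...........rrrrrrrrrrrrrrrrrrrrrrrrrrrrrrrrrrrrrrrrrrrrrrrrrrrrr.........rrrrrrrr
rrrrrrrrrrrrrr............rrrrrrrrrrrrrrrrrrrrrrrrrrrrrrrrrrrrrrrrrrrrrrrrrrrrr........rrrrrrrr
rrrrrrrrrrrrrrr...........rrrrrrrrrrrrrrrrrrrrrrrrrrrrrrrrrrrrrrrrrrrrrrrrrrrrr........rrrrrrrr
scene [ 34  32  14  18 198] [0.436 0.418]
scene [ 53  40  15  17 169] [0.494 0.428]
goto [ 0.023  -0.5629 -0.026 ] [ -0.1   0.  -65.4]
```

```bash
python3 - <<'E'
from h import *
t=snapshot("top");s=snapshot("scene")
for a,b in(((95+51+7,230+43+7),(345+34+7,70+32+8.5)),((95+41+7.5,230+22+8.5),(345+53+7,70+40+8))):
    o1,d1=ray(t,a);o2,d2=ray(s,b)
    A=np.c_[d1,-d2];k=np.linalg.lstsq(A,o2-o1,rcond=None)[0];print(o1+k[0]*d1,o2+k[1]*d2)
print(t["img"][274:286,150:172:2].tolist()[4:8])
E
```

```text
[0.45553834 0.38499043 0.05685243] [0.45519382 0.38472216 0.05677095]
[0.50210066 0.41509137 0.0349721 ] [0.5005277  0.41391101 0.03453344]
[[[158, 186, 204], [160, 189, 204], [158, 187, 204], [143, 171, 188], [118, 141, 159], [76, 91, 107], [89, 108, 123], [60, 73, 87], [46, 58, 114], [10, 25, 177], [5, 22, 178]], [[161, 186, 204], [163, 188, 204], [160, 188, 204], [143, 169, 188], [112, 136, 152], [81, 99, 114], [74, 91, 106], [58, 72, 86], [45, 58, 107], [7, 24, 176], [8, 23, 179]], [[171, 190, 202], [186, 197, 203], [179, 196, 204], [154, 182, 196], [122, 146, 163], [79, 95, 110], [56, 69, 82], [53, 66, 80], [38, 50, 100], [2, 21, 175], [6, 23, 179]], [[185, 194, 202], [200, 201, 202], [185, 198, 204], [163, 192, 203], [139, 166, 183], [88, 106, 121], [55, 69, 82], [59, 72, 87], [37, 50, 96], [9, 26, 175], [9, 25, 179]]]
```

```bash
python3 -c "
from h import *
print(close_job(),robot.get_obs()['time'])"
```

```text
the job is handed in; nothing more can be done
the job is handed in; nothing more can be done
```

The job is handed in: the last pictures show the dish, tray and lid stacked square in the carrier, the one plate present standing in the rack's middle slot, and the bystanders in place; all three balls are in the bin, though the third shows only as grey pixels and triangulation under another ball, and the hand-in returned no verdict.

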